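Push a stuck filter basket up out of its portafilter

ROBOT

A 7-joint arm with a two-finger parallel gripper is mounted at the origin on a cart in front of the work surface, level with it; the furniture and walls round the work are solid. World frame = base frame: x ahead of the robot, y to its left, z up, the work surface at z = 0. Lengths are in mm, angles in rad, forces in N, time in s.
With the tool pointing down it reaches from about 350 to 900 mm from the base axis. Payload 7.2 kg.
Tool frame: the origin (TCP) lies at the very end of the fingers, on their centre line; the grasp point (between the pads) lies 19 mm behind it; z points along the fingers, y is the line along which they close (so a half turn about z gives the same grasp; the last joint's range is limited). The gripper opens to 88 mm and grips with 3 to 60 N. Pads are 20 mm wide; open, the fingers measure 115 mm over their backs; the gripper's body (75 mm by 178 mm) begins 61 mm behind the grasp point.
Start: joints at [-1.318, 0.411, -0.013, 1.596, 0.006, 1.134, -0.082], TCP at [197.088, 593.115, 222.653] pointing down, gripper open.
Joint ranges: [-2.95, 2.95], [-0.29, 1.99], [-1.47, 1.44], [0.14, 2.54], [-1.03, 4.17], [0.13, 1.85], [-2.86, 2.86]. Speed limits (rad/s): [2.39, 2.39, 3.01, 3.01, 3.14, 3.14, 3.14].

INTERFACE

Orientations are given as a 3x3 rotation matrix whose columns are the frame's x, y, z axes.
In Python, from plant import ctrl gives the robot as it stands. The module is installed in compiled form; this text tells all that it offers. Calls block until the motion is done:
- ctrl.goto(position, orientation): joint-space move of the TCP to a pose.
- ctrl.line_to(position, orientation=None, vel=150, until_force=None): straight line of the TCP; orientation=None keeps the orientation; vel is the mean speed in mm/s. With until_force (N) it stops when the force on the tool has changed by that much, and returns True; else False.
- ctrl.set_joints(angles): joint-space move.
- ctrl.ungrasp() and ctrl.close(effort=None): open the fingers fully, or close them until they stop; effort is the grip in N (None keeps the last).
- ctrl.sleep(seconds).
- ctrl.solve_ik(position, orientation): joint angles nearest the present ones, or None.
- ctrl.state(): the state.
- ctrl.read_camera(name): name is "side" or "top"; returns a dict with "image" (384x512x3 uint8, red, green, blue), "depth" (384x512 float32, mm along the optical axis (not along the pixel's ray), 0 where there is no reading), "fx", "fy", "cx", "cy" (pixels), "k1" (the pictures are not rectified: a ray, as slopes to the right and down, at radius r is drawn at 1 + k1 r^2 times it, then the intrinsics apply), "rvec" (rotation vector, rad) and "tvec" (3), from world to camera coordinates, as OpenCV has them. Camera axes: x right, y down, z forward; pixel columns grow to the right and rows downward; lengths in mm; the calibration is good to about 2 mm. A picture is of the moment at which its call begins.
A pose or a line that the arm cannot do raises ctrl.MotionError and nothing moves.
- ctrl.hand_in(): hands the job in; it is judged then, once.
The state is a dict: "t": time; "joint_pos": joint angles; "qd": joint speeds; "joint_torque": joint torques, N m; "position": TCP position; "tool_rot": TCP orientation; "contact_force": force on the tool from outside, world axes, zero at the start; "moment": the same for the moment, N m; "gripper_width": finger opening in mm; "gripper_force": force on a finger pad.
Only numpy, scipy, OpenCV 4.12 (cv2) and the standard library are available. Lean on these libraries where they do the work, as an engineer would, in place of code of your own. Each camera call takes 0.05 s, during which the arm holds its last target. There are 200 camera calls.

TASK

The filter basket is stuck deep in the espresso portafilter. Lower the portafilter over the pin of the push-out stand and press it firmly but gently home onto the stand's boss, so that the pin comes up through the hole in its floor and pushes the basket up past its springs; leave the portafilter sitting there. Then lift the basket out and set it down gently, upright, on the cork coaster, and leave the other things alone.

Things in the scene. Friction and masses are not known exactly. Their poses are not given: they have to be found in the camera images.
- portafilter: Espresso portafilter, loose, 0.3 to 0.5 kg without the basket. Round steel head 60 mm across (12 flat facets, two at its own +y and -y), 33 mm high; black handle along its own -x (axis 17 mm up, end 135 mm from the head's axis), at the start roughly towards the robot. Origin: centre of the head's underside, z up. Bored 51.4 mm wide from the top down to a 6 mm floor, which has a central hole 18 mm wide.
- portafilter_center (a point): Point on the head's axis, half-way up the head (16.5 mm above its underside). Grip the head across its two y facets, firmly (40 N or more). Four sprung balls in the bore, 19 mm above the underside, sit over the basket's bead: the first 6 mm of pushing it up take 10 to 16 N at most, then 3 to 7 N; once it is up 13 to 15 mm they spring in under it.
- basket: Filter basket: metal cup 47 mm across, 26 mm high, with a bead 49 mm across round its lowest 10 mm; about 120 g. Starts fully down in the head, rim 1 mm below the head's rim, no room for fingers. Origin: centre of its underside, z up. With the portafilter home on the stand it is 16 mm higher in the head, its rim 15 mm above the head's rim, and can be gripped there from outside.
- basket_center (a point): Centre of the basket, half-way up (13 mm above its underside).
- stand: Push-out stand, rigid, fixed to the board: black foot 90 mm wide, 10 mm high; on it a steel boss 44 mm wide, its flat top 22 mm above the origin; on that a steel pin 14 mm in diameter, 22 mm tall, its last 4 mm tapered to 8 mm. Origin: centre of the foot's underside, z up.
- boss_top (a point): Centre of the boss's flat top. Home: the head's underside sits flat on it. Press down with about 15 N there (at least 8 N between portafilter and stand for 0.2 s); more than 35 N on boss or pin does damage. The basket's springs resist most when it is still 16 to 10 mm above the boss, so the first rise of force is not yet home.
- pin_tip (a point): Top centre of the pin, 44 mm above the stand's origin.
- coaster: Round cork coaster, 110 mm wide, 8 mm thick, fixed flat on the board. Origin: centre of its underside.
- coaster_top (a point): Centre of the coaster's top face. The basket is to stand here; setting it down with more than 25 N counts as dropping or ramming it.
- lemon: Lemon, about 72x55x56 mm, loose bystander on the board. Origin under its middle.
- teaspoon: Teaspoon, 132 mm long, loose bystander lying on the board. Origin under its middle.
- salt_shaker: Glass salt shaker, 44 mm wide, 90 mm high, loose bystander further back. Origin: centre of its underside.
- pepper_mill: Wooden pepper mill, 58 mm wide, 170 mm high, loose bystander further back. Origin: centre of its underside.
- spice_jar: Square spice jar with a black lid, 44 mm wide, 107 mm high, loose bystander further back. Origin: centre of its underside.

How it is judged:
By the outcome, as a careful person would: the job done as asked, in the order asked, and still so for the second after the job is handed in, with the robot touching nothing.
It also fails if it takes over 72 s, if anything falls off the work surface, if the arm or the gripper's body presses on something with over 40 N, if the wrist force passes 120 N, or if a joint passes its speed limit or range.

## Working session

There is one attempt and no reset: what is moved stays moved. The work goes in short steps, each a Python script; the robot and the scene stay as the last script left them, time stands still between calls to the robot, and variables do not carry over. Pictures are saved under pics/ and viewed, at most 10 in all, crops included, and the job is handed in when it is done.

```bash
mkdir -p pics; ls
cat > h.py <<'E'
import numpy as np, cv2
from plant import ctrl
def cam(n):
    c=ctrl.read_camera(n); c["R"]=cv2.Rodrigues(np.array(c["rvec"],float))[0]; c["t"]=np.array(c["tvec"],float).ravel()
    c["C"]=-c["R"].T@c["t"]; return c
def slopes(c,uv):
    uv=np.atleast_2d(np.array(uv,float)); d=np.c_[(uv[:,0]-c["cx"])/c["fx"],(uv[:,1]-c["cy"])/c["fy"]]
    s=d.copy()
    for _ in range(20): s=d/(1+c["k1"]*(s**2).sum(1,keepdims=True))
    return s
def on_plane(c,uv,z):
    s=slopes(c,uv); r=np.c_[s,np.ones(len(s))]@c["R"]
    return c["C"]+r*((z-c["C"][2])/r[:,2])[:,None]
def cloud(c):
    v,u=np.mgrid[0:384,0:512]; s=slopes(c,np.c_[u.ravel(),v.ravel()]); d=c["depth"].ravel().astype(float)
    P=(np.c_[s*d[:,None],d]-c["t"])@c["R"]; P[d==0]=np.nan
    return P.reshape(384,512,3)
def proj(c,P):
    q=np.atleast_2d(P)@c["R"].T+c["t"]; s=q[:,:2]/q[:,2:]; s=s*(1+c["k1"]*(s**2).sum(1,keepdims=True))
    return s*[c["fx"],c["fy"]]+[c["cx"],c["cy"]]
E
python3 - <<'E'
from h import *
for n in("top","side"):
    c=cam(n); cv2.imwrite(f"pics/{n}0.png",c["image"][:,:,::-1]); np.savez(f"{n}0.npz",**c); print(n,c["C"],c["R"][2],c["fx"],c["k1"])
print(ctrl.state())
E
```

```text
pics
top [ 383.98635705  -41.04749947 1250.37445912] [ 0.20001053  0.00134829 -0.97979282] 490.65263628332343 0.023018432667034818
side [627.08701945 762.91755527 693.99756936] [-0.03065874 -0.79154823 -0.61033715] 410.6266693964259 -0.028692942087954924
{'t': 0.1, 'joint_pos': array([-1.31817912,  0.41181648, -0.01272666,  1.59693444,  0.00562924,
        1.13433146, -0.08219664]), 'qd': array([-0.00148063, -0.0006002 ,  0.00166635, -0.00264662,  0.00026415,
        0.00116024, -0.00139488]), 'joint_torque': array([ 2.97545688e-03, -5.89097822e+01,  6.44058511e-01, -2.91710204e+01,
       -5.37420774e-02,  1.45580937e-02,  8.77482535e-05]), 'position': array([196.98269579, 592.66661439, 221.90586417]), 'tool_rot': array([[-9.48994842e-01,  3.15291411e-01, -3.39696276e-04],
       [ 3.15291570e-01,  9.48993797e-01, -1.41370437e-03],
       [-1.23359185e-04, -1.44870152e-03, -9.99998943e-01]]), 'contact_force': array([-0.56582879, -0.19439927, -0.24702161]), 'moment': array([ 0.04596507, -0.01860731,  0.04940077]), 'gripper_force': 0.0, 'gripper_width': 87.81139844598819}
```

View pics/top0.png

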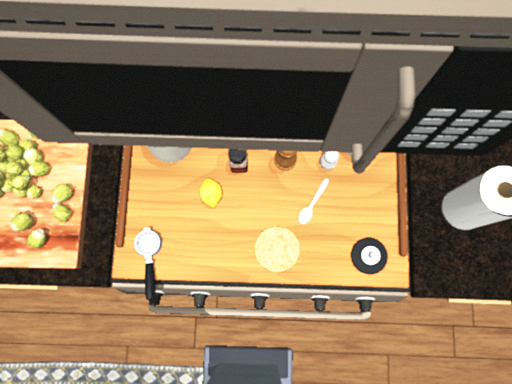

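View pics/side0.png

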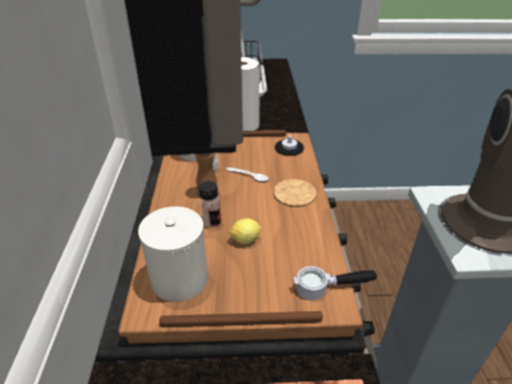

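The top view shows the portafilter head at (148,242) with its handle going down to (153,300), the coaster at (277,249), the stand at (369,255) with its pin at about (371,254), and the lemon at (211,192). The side view shows the head at (311,284) and the stand at (289,145). A hood overhangs the back of the board. Next I'll measure.

Run:
```python
from h import *
def ld(n): return dict(np.load(n+"0.npz"))
T,S=ld("top"),ld("side")
def blob(c,m,near):
    n,l,st,ce=cv2.connectedComponentsWithStats(m.astype(np.uint8)); 
    best=min(range(1,n),key=lambda i:np.hypot(*(ce[i]-near))+(1e4 if st[i,4]<30 else 0)); return l==best,ce[best],st[best]
ctr={}
for n,c,pf,st,co in(("top",T,(148,242),(369,255),(277,249)),("side",S,(312,282),(289,146),(295,192))):
    hsv=cv2.cvtColor(c["image"],cv2.COLOR_RGB2HSV); P=cloud(c); H,s,V=[hsv[:,:,i].astype(int) for i in range(3)]
    def win(p,r): 
        v,u=np.mgrid[0:384,0:512]; return (abs(u-p[0])<r)&(abs(v-p[1])<r)
    # head: grey
    for name,m,p,r in(("head",(s<70)&(V>70),pf,30),("handle",(V<60),(pf[0]+ (4 if n=="top" else 45),pf[1]+(42 if n=="top" else -5)),30),("foot",V<60,st,22),("steel",(s<70)&(V>90),st,22)):
        b,ce,q=blob(c,m&win(p,r),p); pts=P[b]; pts=pts[~np.isnan(pts[:,0])]
        print(n,name,ce,q,"cloud med",np.nanmedian(pts,0).round(1),"z pct",np.nanpercentile(pts[:,2],[5,50,95]).round(1))
        h=cv2.convexHull(np.argwhere(b)[:,::-1].astype(np.int32)); e=cv2.fitEllipse(h); print("   ell",np.round(e[0],1),np.round(e[1],1),"z0",on_plane(c,e[0],0).round(1),"z10",on_plane(c,e[0],10).round(1)[0,:2],"z33",on_plane(c,e[0],33).round(1)[0,:2])
        # rim top points
        if name=="head":
            t=pts[(pts[:,2]>27)&(pts[:,2]<40)]; (x,y),rr=cv2.minEnclosingCircle(t[:,:2].astype(np.float32)); print("   rim circle",x,y,rr,len(t))
        if name=="handle":
            t=pts[(pts[:,2]>8)]; print("   dir",cv2.fitLine(t[:,:2].astype(np.float32),cv2.DIST_HUBER,0,.01,.01).ravel())
        if name=="foot":
            (x,y),rr=cv2.minEnclosingCircle(on_plane(c,h[:,0],10)[:,:2].astype(np.float32)); print("   foot circle",x,y,rr)
    m=P[...,2]; 
    for p in ((co[0],co[1]),): print(n,"coaster",P[int(co[1]),int(co[0])])
    b,ce,q=blob(c,(s<125)&(V>150)&win(co,35),co); print("  coaster",ce,q,on_plane(c,ce,8))
    big=cv2.resize(np.vstack([c["image"][int(p[1])-35:int(p[1])+35,int(p[0])-35:int(p[0])+35] for p in(pf,st)]),None,fx=4,fy=4); cv2.imwrite(f"pics/z{n}.png",big[:,:,::-1])
a=cv2.imread("pics/ztop.png");b=cv2.imread("pics/zside.png");cv2.imwrite("pics/z.png",np.hstack([a,b]))
```

```text
top head [147.37878788 243.74848485] [134 227  28  37 660] cloud med [494.5 232.8  67.6] z pct [46.4 67.6 79.6]
   ell [147.7 245.1] [26.8 36.1] z0 [[496.  248.3   0. ]] z10 [495.2 246. ] z33 [493.1 240.7]
   rim circle 522.9512329101562 221.24058532714844 9.999999747378752e-05 1
top handle [151.03703704 284.09490741] [123 264  59  41 432] cloud med [403.7 223.7  66.7] z pct [-76.6  66.7  74.5]
   ell [151.6 283.9] [40.1 58.7] z0 [[399.7 230.9   0. ]] z10 [399.5 228.7] z33 [399.3 223.7]
   dir [9.8724264e-01 1.5922284e-01 4.0657309e+02 2.1907063e+02]
top foot [359.5 252. ] [359 251   2   3   4] cloud med [ 490.4 -278.7   55.4] z pct [52.5 55.4 56.9]Traceback (most recent call last):
  File "<stdin>", line 16, in <module>
cv2.error: OpenCV(4.12.0) /io/opencv/modules/imgproc/src/shapedescr.cpp:361: error: (-201:Incorrect size of input array) There should be at least 5 points to fit the ellipse in function 'fitEllipseNoDirect'
```

The cloud heights suggest the board's top is not at z = 0, so I'll check that.

Run:
```python
from h import *
def ld(n): return dict(np.load(n+"0.npz"))
T,S=ld("top"),ld("side")
for n,c,pts in(("top",T,[(180,230),(330,215),(230,260),(148,242),(277,249),(369,255),(371,254),(357,255),(150,280)]),("side",S,[(270,300),(290,165),(310,230),(312,284),(295,192),(289,147),(280,148),(355,279)])):
    P=cloud(c); hsv=cv2.cvtColor(c["image"],cv2.COLOR_RGB2HSV)
    for p in pts:
        w=P[p[1]-1:p[1]+2,p[0]-1:p[0]+2].reshape(-1,3); print(n,p,np.nanmedian(w,0).round(1),hsv[p[1],p[0]])
    st=(369,255) if n=="top" else (289,146); pf=(148,255) if n=="top" else (325,284)
    c["big"]=cv2.resize(np.vstack([c["image"][p[1]-35:p[1]+35,p[0]-50:p[0]+50] for p in(pf,st)]),None,fx=4,fy=4,interpolation=cv2.INTER_CUBIC)
    bd=P[200:270,160:260] if n=="top" else P[240:310,220:290]; print("board z pct",np.nanpercentile(bd[...,2],[5,25,50,75,95]))
cv2.imwrite("pics/z.png",np.hstack([T["big"],S["big"]])[:,:,::-1])
```

```text
top (180, 230) [531.7 161.9  43.8] [ 19 138 252]
top (330, 215) [ 580.5 -208.4   44.9] [ 21 135 253]
top (230, 260) [461.8  35.   44.2] [ 23 125 254]
top (148, 242) [497.7 232.5  65.7] [  0   0 255]
top (277, 249) [491.4 -78.5  53.9] [ 29  43 255]
top (369, 255) [ 481.4 -295.5   84.1] [107  11 160]
top (371, 254) [ 483.5 -299.1   88.7] [  0   0 255]
top (357, 255) [ 483.1 -273.1   53.5] [102  17  75]
top (150, 280) [407.5 219.2  74.5] [108  22  59]
board z pct [41.00983007 43.28219292 44.88338529 46.53614721 49.47020054]
side (270, 300) [578.3 258.3  44.4] [ 13 135 202]
side (290, 165) [ 490.  -208.5   45.1] [ 13 135 199]
side (310, 230) [472.   64.1  45.5] [ 13 136 207]
side (312, 284) [495.1 239.7  64.1] [ 81   7 240]
side (295, 192) [492.  -71.2  53.5] [ 17 103 239]
side (289, 147) [ 485.8 -284.8   60.3] [125  11 134]
side (280, 148) [ 511.9 -288.4   54.6] [113  26  40]
side (355, 279) [408.9 232.8  67.3] [105  16  32]
board z pct [43.13720864 44.18402402 44.93469286 45.72508596 46.89006705]
```

View pics/z.png

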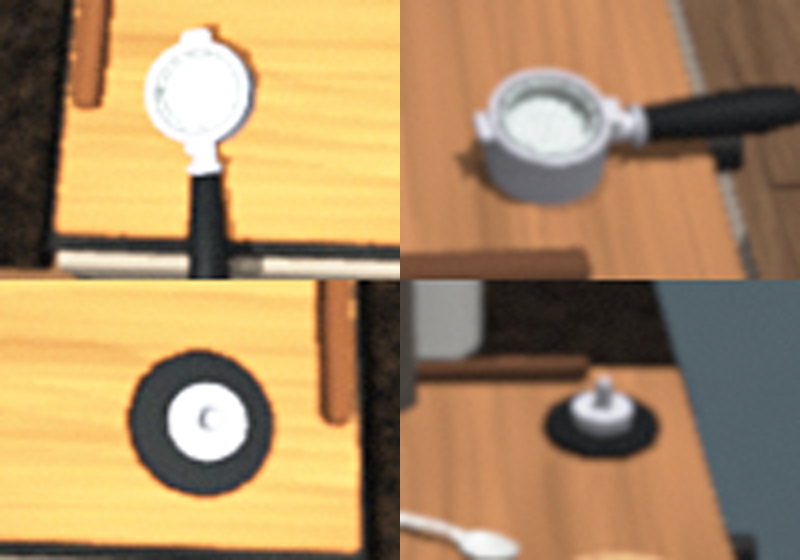

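The crops show a clean head circle in the top view with a lug at the top and the handle below. The stand's foot and boss are concentric, with the pin leaning outward by parallax. The board top is at z ≈ 45, so the boss top is at 67 and the coaster top at 53. Next I'll fit circles on those planes.

```bash
cat >> h.py <<'E'
from scipy.optimize import least_squares
def big(m,near,r=45):
    w=np.zeros(m.shape,np.uint8); cv2.circle(w,(int(near[0]),int(near[1])),r,1,-1); m=(m&(w>0)).astype(np.uint8)
    n,l,st,ce=cv2.connectedComponentsWithStats(m); return (l==1+np.argmax(st[1:,4])).astype(np.uint8)
def circ(c,m,z):
    h=max(cv2.findContours(m,cv2.RETR_EXTERNAL,cv2.CHAIN_APPROX_NONE)[0],key=cv2.contourArea)[:,0]
    p=on_plane(c,h,z)[:,:2]; f=least_squares(lambda q:np.hypot(*(p-q[:2]).T)-q[2],[*p.mean(0),30],loss="soft_l1")
    return f.x.round(1)
def HSV(c): return [a.astype(int) for a in cv2.split(cv2.cvtColor(c["image"],cv2.COLOR_RGB2HSV))]
E
python3 - <<'E'
from h import *
def ld(n): return dict(np.load(n+"0.npz"))
T,S=ld("top"),ld("side")
H,s,V=HSV(T); k=lambda n:cv2.getStructuringElement(cv2.MORPH_ELLIPSE,(n,n))
hd=cv2.morphologyEx(big((s<60)&(V>140),(148,242),22),cv2.MORPH_OPEN,k(17)); print("top head",circ(T,hd,78))
ha=big((s<60)&(V<110),(151,285),16); v,u=np.nonzero(ha); p=on_plane(T,np.c_[u,v],62+8)[:,:2]
p=p[p[:,0]>385]; print("handle",cv2.fitLine(p.astype(np.float32),cv2.DIST_HUBER,0,.01,.01).ravel(),len(p))
ft=big((s<60),(369,255),28); print("top foot",circ(T,ft,55)); bs=big((s<60)&(V>125),(371,254),14); print("top boss",circ(T,bs,67))
co=big((s<110),(277,249),35); print("top coaster",circ(T,co,53))
H,s,V=HSV(S)
ft=big(((s<60)&(V<250)),(289,147),20); h=ft.copy(); h[:142]=0
print("side foot approx",circ(S,h,52)); v,u=np.nonzero(ft); print("pin top px",v.min(),u[v<=v.min()+3].mean(),on_plane(S,(u[v<=v.min()+3].mean(),v.min()+1.),89))
pin=on_plane(T,(371,255),89); print(pin)
co=big(((s<118)&(V>200)),(295,192),30); print("side coaster",circ(S,co,53),co.sum())
# side head rim: cloud
P=cloud(S); m=big((s<70)&(V>70),(312,284),24).astype(bool); q=P[m]; q=q[(q[:,2]>74)&(q[:,2]<84)]; 
f=least_squares(lambda a:np.hypot(*(q[:,:2]-a[:2]).T)-a[2],[495,235,28],loss="soft_l1").x; print("side rim cloud",f,len(q),q[:,2].mean())
E
```

```text
top head [495.  232.7  30.5]
handle [7.9274073e-02 9.9685287e-01 4.0367328e+02 2.1787616e+02] 255
top foot [ 483.  -301.4   40.8]
top boss [ 483.  -302.5   22.9]
top coaster [492.2 -77.9  53.7]
side foot approx [ 484.6 -294.7   37.4]
pin top px 135 289.3333333333333 [[ 484.65634764 -298.40624505   89.        ]]
[[ 481.14381941 -298.99484479   89.        ]]
side coaster [492.6 -75.8  52. ] 821
side rim cloud [496.22654976 234.43610535  26.88299903] 318 76.67079973009957
```

```bash
cat >> h.py <<'E'
def Rz(a):
    z=np.array([0,0,-1.]); y=np.array([-np.sin(a),np.cos(a),0]); return np.c_[np.cross(y,z),y,z]
def st():
    s=ctrl.state(); print("t%.1f"%s["t"],s["position"].round(1),"F",np.round(s["contact_force"],1),"M",np.round(s["moment"],2),"w%.1f gf%.1f"%(s["gripper_width"],s["gripper_force"])); return s
E
python3 - <<'E'
from h import *
R=Rz(.16)
for p in([495.5,233.2,180],[495.5,233.2,49],[483.5,-300.5,160],[483.5,-300.5,70],[492.3,-77,66]): print(ctrl.solve_ik(p,R))
ctrl.goto([495.5,233.2,180],R); st()
print(ctrl.line_to([495.5,233.2,49],R,vel=100,until_force=8)); st()
ctrl.close(55); st()
ctrl.line_to([495.5,233.2,150],R,vel=80); st()
c=cam("side"); cv2.imwrite("pics/side1.png",c["image"][:,:,::-1]); np.savez("side1.npz",**c)
c=cam("top"); cv2.imwrite("pics/top1.png",c["image"][:,:,::-1])
E
```

```text
[-0.62662852  0.32087345  0.12299914  1.8433146  -0.04660489  0.98017006
  1.2469139 ]
[-0.58307955  0.49464389  0.07104052  1.94892404 -0.05234426  0.69975437
  1.25032447]
[-0.2787611   0.58878086  1.08207019  1.85225334 -0.59371525  1.06847239
  2.76812951]
[-0.11334117  0.62704746  0.81988626  1.91804843 -0.60135674  0.86054387
  2.75276783]
[-0.31898579  0.43339718  0.47580965  2.07670622 -0.30409814  0.69766433
  2.08526957]
t1.8 [495.2 234.4 180.1] F [-0.1 -0.1 -0.4] M [ 0.09  0.02 -0.06] w87.7 gf0.0
False
t3.3 [495.9 233.4  49.6] F [-1.7  0.7  0.2] M [0.02 0.01 0.08] w87.6 gf0.0
t3.8 [495.6 233.1  49.2] F [-0.3 -0.6  1.3] M [-0.1   0.08 -0.01] w59.6 gf55.0
t5.2 [495.2 233.  149.4] F [-1.2 -0.1 -5.9] M [ 0.07 -0.04 -0.03] w59.9 gf55.0
```

View pics/side1.png

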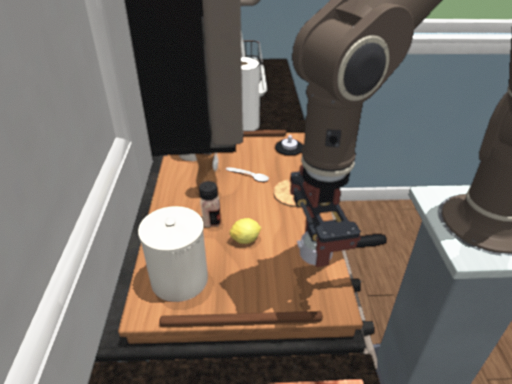

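The head is gripped at a width of 59.6, and the portafilter hangs level with a weight of about 6 N. The side view shows the way to the stand is clear. Next I'll carry it over.

Run:
```python
from h import *
R=Rz(-.4)
ctrl.line_to([495.5,233,175],Rz(.16),vel=80)
ctrl.line_to([489,-40,175],Rz(-.12),vel=160)
ctrl.line_to([483.5,-302,175],R,vel=160)
ctrl.line_to([483.5,-302,112],R,vel=80); s=st(); print(s["joint_pos"].round(2))
c=cam("side"); cv2.imwrite("pics/side2.png",cv2.resize(c["image"][80:210,220:390],None,fx=4,fy=4,interpolation=cv2.INTER_CUBIC)[:,:,::-1])
```

```text
t10.4 [ 483.8 -302.3  112.4] F [-0.4 -0.6 -5.3] M [ 0.01 -0.06  0.01] w59.5 gf55.0
[ 0.15  0.46  0.43  1.87 -0.25  0.86  1.87]
```

View pics/side2.png

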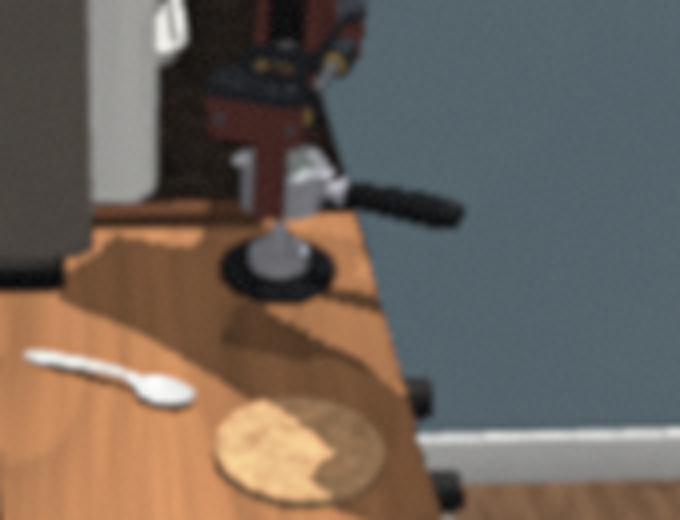

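The head spans crop x 240–318, centred at about 280, and the pin is at about 280. The portafilter is level and lined up, so I'll go down by feel.

Run:
```python
from h import *
R=Rz(-.4); X,Y=483.5,-302
s=st(); f0=s["contact_force"]
for z in np.arange(108,71.9,-2):
    hit=ctrl.line_to([X,Y,z],R,vel=25,until_force=12); s=ctrl.state(); f=s["contact_force"]-f0
    print(z,hit,s["position"].round(1),f.round(1),s["moment"].round(2))
    if f[2]>19 or np.hypot(*f[:2])>8 or (z>90 and f[2]>7): break
```

```text
t10.4 [ 483.9 -302.3  112.6] F [-0.4  0.2 -4.5] M [-0.02 -0.03  0.03] w59.9 gf55.0
108.0 False [ 483.5 -301.9  108. ] [ 0.7 -0.7 -1.2] [-0.01 -0.05 -0.03]
106.0 False [ 483.5 -301.9  105.9] [0.1 0.3 0. ] [-0.04 -0.1   0.03]
104.0 False [ 483.4 -301.9  103.8] [-0.5 -1.2 -1.5] [-0.04 -0.05  0.01]
102.0 False [ 483.4 -302.   101.8] [-0.9 -0.1 -1.1] [-0.01 -0.03  0.01]
100.0 False [ 483.4 -301.9   99.8] [ 0.   0.7 -0.8] [-0.02 -0.    0.02]
98.0 False [ 483.4 -301.9   97.8] [ 0.1 -0.  -0.1] [-0.05  0.03  0.05]
96.0 False [ 483.4 -302.    95.9] [ 0.3  0.2 -1. ] [-0.03 -0.06 -0.01]
94.0 False [ 483.4 -301.9   93.9] [ 0.2  0.3 -1.9] [-0.01 -0.02  0.02]
92.0 False [ 483.4 -301.9   91.8] [ 1.1 -0.2 -0.6] [-0.03 -0.01  0.02]
90.0 False [ 483.4 -301.9   89.8] [ 0.4 -0.3 -1.6] [ 0.   -0.03  0.02]
88.0 False [ 483.4 -301.9   87.8] [ 0.8 -0.2 -1.6] [-0.05 -0.05  0.  ]
86.0 False [ 483.5 -302.    85.9] [ 0.5 -0.4 -1.7] [-0.01 -0.03 -0.  ]
84.0 False [ 483.6 -302.2   84.2] [-0.3  0.4  4.1] [ 0.01  0.13 -0.02]
82.0 False [ 483.3 -301.8   81.6] [ 0.7  0.4 -0.6] [-0.02 -0.07  0.02]
80.0 False [ 483.4 -301.9   79.6] [-0.3  0.1 -1.7] [ 0.01 -0.05  0.01]
78.0 False [ 483.3 -301.9   77.6] [ 0.8  1.5 -1.2] [-0.05 -0.02  0.08]
76.0 False [ 483.4 -301.9   75.7] [ 1.  -0.4 -1.1] [-0.01 -0.03 -0.  ]
74.0 False [ 483.4 -301.8   73.6] [ 0.9 -0.5 -0.7] [ 0.01 -0.05 -0.01]
72.0 False [ 483.6 -302.    71.9] [-1.1 -0.5 -1.3] [-0.08 -0.05  0.02]
```

The force was only 4 N at z = 84 and then nothing, which doesn't look right, so I'll take another picture.

Run:
```python
from h import *
st()
c=cam("side"); a=cv2.resize(c["image"][80:210,220:390],None,fx=4,fy=4,interpolation=cv2.INTER_CUBIC)[:,:,::-1]
cv2.imwrite("pics/side3.png",a)
```

```text
t15.2 [ 483.6 -302.    71.9] F [-1.4 -0.3 -5.9] M [-0.08 -0.05  0.02] w59.7 gf55.0
```

View pics/side3.png

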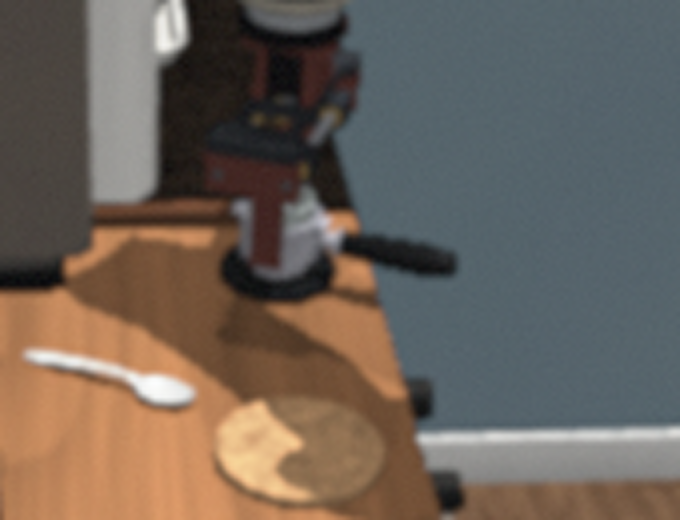

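It looks level, with the boss nearly hidden under the head, so the basket probably snapped up between samples. I'll continue to home with a force stop.

Run:
```python
from h import *
R=Rz(-.4); X,Y=483.5,-302; f0=-5.5
z=72.
while z>64:
    z-=.5; hit=ctrl.line_to([X,Y,z],R,vel=10,until_force=14); s=ctrl.state(); f=s["contact_force"]
    print(z,hit,s["position"].round(1),f.round(1),s["moment"].round(2))
    if f[2]-f0>14: break
    if np.hypot(*f[:2])>10: break
ctrl.sleep(.4); st()
```

```text
71.5 False [ 483.5 -301.9   71.5] [-1.1  0.4 -4.2] [ 0.05 -0.08 -0.01]
71.0 False [ 483.6 -302.    71.2] [-0.3  1.3 -2. ] [ 0.17  0.08 -0.07]
70.5 False [ 483.6 -302.    71.2] [-1.8  1.2  4.7] [0.44 0.53 0.02]
70.0 False [ 483.6 -302.    71.1] [-3.6  3.3 10.5] [ 0.65  0.93 -0.  ]
t16.7 [ 483.6 -302.    71.1] F [-4.4  4.3 10.1] M [ 0.61  0.83 -0.03] w59.9 gf55.0
```

Home at z = 71.1 with about 15.6 N held. I'll release, back off and check.

Run:
```python
from h import *
R=Rz(-.4); X,Y=483.5,-302
ctrl.line_to([X,Y,70.9],R,vel=10); st(); ctrl.ungrasp(); st()
ctrl.line_to([X,Y,180],R,vel=90); st()
ctrl.line_to([X,Y+170,180],R,vel=160)
im=[]
for n,(v,u) in(("top",(200,300)),("side",(90,220))):
    c=cam(n); np.savez(n+"3.npz",**c); im.append(cv2.resize(c["image"][v:v+100,u:u+130],None,fx=3,fy=3,interpolation=cv2.INTER_CUBIC)[:,:,::-1])
cv2.imwrite("pics/a4.png",np.hstack(im))
```

```text
t16.9 [ 483.6 -302.    71.2] F [-1.7  1.9  3.8] M [0.4  0.39 0.02] w59.8 gf55.0
t17.6 [ 483.5 -302.    70.9] F [-0.2  0.1  0.8] M [-0.03 -0.03 -0.04] w88.0 gf0.0
t18.9 [ 483.2 -301.8  179.4] F [-0.6  0.5 -0.4] M [ 0.01 -0.04 -0.02] w87.6 gf0.0
```

View pics/a4.png

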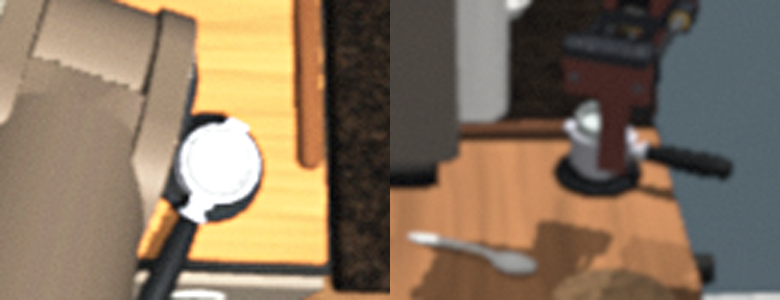

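The side view shows the basket rim standing above the head, and the portafilter is seated level. I'll check its height and centre by depth.

Run:
```python
from h import *
T=dict(np.load("top3.npz")); S=dict(np.load("side3.npz"))
for n,c in(("top",T),("side",S)):
    P=cloud(c); d=np.hypot(P[...,0]-483.5,P[...,1]+302); q=P[(d<34)&(P[...,2]>60)&(P[...,2]<135)]
    print(n,len(q),np.histogram(q[:,2],bins=np.arange(60,136,5)))
    r=q[(q[:,2]>107)&(q[:,2]<123)]; print(len(r), r.min(0) if len(r) else "",r.max(0) if len(r) else "")
H,s,V=HSV(T); m=cv2.morphologyEx(big((s<60)&(V>140),proj(T,[483.5,-302,100])[0],18),cv2.MORPH_OPEN,cv2.getStructuringElement(cv2.MORPH_ELLIPSE,(17,17)))
print("head circ z100",circ(T,m,100))
```

```text
top 590 (array([  0,   3,  12,  14,   7,  17,  16, 168, 228,  65,  34,  23,   3,
         0,   0]), array([ 60,  65,  70,  75,  80,  85,  90,  95, 100, 105, 110, 115, 120,
       125, 130, 135]))
84 [ 460.63513123 -320.54056659  107.05549162] [ 504.68855807 -275.23909805  122.80759475]
side 205 (array([ 5,  6, 19, 13, 17, 14, 13, 36, 26, 28, 18, 10,  0,  0,  0]), array([ 60,  65,  70,  75,  80,  85,  90,  95, 100, 105, 110, 115, 120,
       125, 130, 135]))
42 [ 484.20547994 -323.18883074  107.16922377] [ 504.71603255 -275.2831994   118.24046185]
head circ z100 [ 482.6 -300.9   30.9]
```

The basket is raised, with its rim at about 115 and the centre within 1 mm of the expected spot. Next I'll grip and lift it.

Run:
```python
from h import *
R=Rz(-.4); X,Y=483.2,-301.7
ctrl.line_to([X,Y,180],R,vel=160)
print(ctrl.line_to([X,Y,103],R,vel=60,until_force=6)); st()
ctrl.close(25); st()
print(ctrl.line_to([X,Y,112],R,vel=25)); st()
ctrl.line_to([X,Y,180],R,vel=60); st()
C=[492.4,-77.3]
ctrl.line_to([*C,150],Rz(-.2),vel=150); st()
c=cam("side"); cv2.imwrite("pics/side5.png",cv2.resize(c["image"][80:230,200:400],None,fx=4,fy=4,interpolation=cv2.INTER_CUBIC)[:,:,::-1])
```

```text
False
t22.9 [ 483.4 -301.9  103.4] F [-0.6 -0.1 -1.1] M [-0.03 -0.01 -0.03] w87.8 gf0.0
t23.6 [ 483.6 -301.1  103.2] F [1.  3.5 3.8] M [ 0.84 -0.12 -0.02] w46.7 gf25.0
False
t24.1 [ 483.2 -302.1  112.1] F [ 1.2 -0.2 -0.9] M [ 0.02  0.01 -0.  ] w46.5 gf24.9
t25.4 [ 483.  -301.5  179.6] F [-0.9  0.3 -0.4] M [-0.05 -0.06 -0.04] w46.8 gf24.9
t27.1 [492.4 -78.2 150.1] F [-0.7  0.2 -0.8] M [-0.05  0.04 -0.04] w46.7 gf24.9
```

View pics/side5.png

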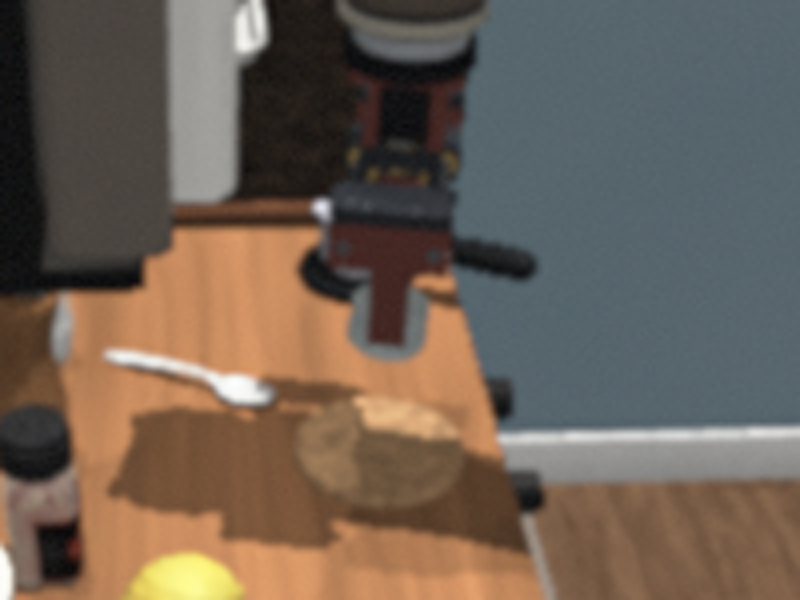

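The basket hangs upright in the fingers at crop (388,325), above the coaster, and the portafilter is still on the stand. Next I'll set it down.

Run:
```python
from h import *
R=Rz(-.2); C=[492.4,-77.3]
ctrl.line_to([*C,75],R,vel=70); st()
print(ctrl.line_to([*C,62],R,vel=10,until_force=4)); st()
ctrl.sleep(.2); st(); ctrl.ungrasp(); st()
ctrl.line_to([*C,160],R,vel=70)
ctrl.line_to([430,100,230],Rz(0),vel=150); st()
for n in("top","side"):
    c=cam(n); cv2.imwrite(f"pics/{n}6.png",c["image"][:,:,::-1])
    P=cloud(c); d=np.hypot(P[...,0]-492.4,P[...,1]+77.3); q=P[(d<60)&(P[...,2]>64)&(P[...,2]<95)]; print(n,len(q),np.median(q,0),q.min(0),q.max(0))
a=cv2.imread("pics/top6.png")[100:300,100:420];b=cv2.imread("pics/side6.png")[80:280,200:400]
cv2.imwrite("pics/end.png",cv2.resize(np.hstack([a,b]),None,fx=1.5,fy=1.5))
```

```text
t28.3 [492.7 -77.3  75.4] F [ 0.8 -0.9 -1.4] M [ 0.05  0.03 -0.04] w46.9 gf24.9
True
t29.0 [493.  -77.4  69.4] F [ 1.  -1.   3.5] M [ 0.06 -0.22 -0.03] w46.9 gf24.9
t29.2 [492.9 -77.4  69.4] F [ 1.2 -0.6  4.1] M [-0.07 -0.4   0.02] w46.4 gf24.9
t30.0 [492.2 -77.3  69.1] F [ 0.5 -0.  -0.5] M [-0.    0.01 -0.01] w87.8 gf0.0
t33.0 [430.1  99.2 229.7] F [0.6 0.2 0.1] M [ 0.06 -0.02  0.01] w88.1 gf0.0
top 286 [493.25327961 -78.06629581  67.61145668] [469.87422125 -99.28727279  64.05417088] [515.53962129 -55.98149119  84.10177126]
side 239 [492.47638376 -81.34596682  70.41188495] [ 469.43059475 -102.58395177   64.07970494] [515.83282594 -52.20158286  80.56061556]
```

View pics/end.png

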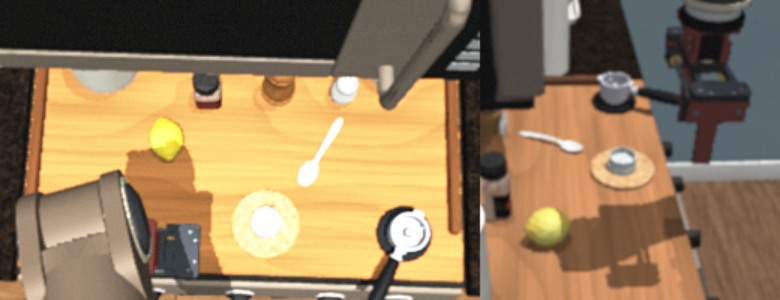

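The basket stands upright in the middle of the coaster, at (266,221) in the top view. The portafilter is on the stand with the pin up through its floor, at (408,231), and the bystanders haven't moved.

```bash
python3 -c "
from plant import ctrl
print(ctrl.hand_in())"
```

```text
the job is handed in; nothing more can be done
None
```

The job is handed in: the portafilter was pressed home on the stand with about 15 N and left there, and the basket was set down gently, upright, on the middle of the coaster. It took about 33 s, and in the final pictures the other things looked unmoved.

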